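Put away the ink pads and stamp in two piles

TASK

Clear the stamping table: pile the ink pads neatly in the middle of the cork mat, the black one at the bottom, the blue one squarely on it and the red one squarely on top, and lay the carved wooden block leaf side up in the middle of the aluminium tray with the knobbed hand stamp standing upright on the middle of the block. Leave the green ink pad, the amber ink bottle and the green ink vial where they are.

Things in the scene. Friction and masses are not known exactly. Their poses are not given: they have to be found in the camera images.
- black_pad: Black ink-pad case, a flat closed box 100 (its x) x 56 (its y, grip across this) x 22.5 mm high, about 120 g, rounded edges, flat top and bottom, thin grey seam and a grey latch at mid length on both long sides; lies flat at the start, turned anyhow; origin at the centre of its underside, z up
- blue_pad: Blue ink-pad case, a flat closed box 100 (its x) x 56 (its y, grip across this) x 22.5 mm high, about 120 g, rounded edges, flat top and bottom, thin grey seam and a grey latch at mid length on both long sides; lies flat at the start, turned anyhow; origin at the centre of its underside, z up
- red_pad: Red ink-pad case, a flat closed box 100 (its x) x 56 (its y, grip across this) x 22.5 mm high, about 120 g, rounded edges, flat top and bottom, thin grey seam and a grey latch at mid length on both long sides; lies flat at the start, turned anyhow; origin at the centre of its underside, z up
- green_pad: Green ink-pad case, a flat closed box 100 (its x) x 56 (its y, grip across this) x 22.5 mm high, about 120 g, rounded edges, flat top and bottom, thin grey seam and a grey latch at mid length on both long sides; lies flat at the start, turned anyhow; origin at the centre of its underside, z up. It is not part of the job and stays where it lies.
- block: Carved printing block: plain brown wood, 90 (its x) x 56 (its y, grip across this) x 26 mm high, about 110 g, flat top with a dark leaf drawn on it (leaf side up); origin at the centre of its underside, z up
- stamp: Hand stamp standing upright: square base 48 x 48 x 18 mm (dark wood on black rubber) with a round dark wooden knob rising from its centre, 72 mm high overall; the knob is a 26 mm diameter cylinder from 36 to 66 mm above the underside (neck 18 mm diameter below that); about 90 g; origin at the centre of its underside, z up
- cork_mat: Square brown cork mat with a dark border line, fixed to the table, 120 x 120 x 4 mm; origin at the centre of its underside (its top is 4 mm higher), x and y along its edges
- tray: Square shallow aluminium tray fixed to the table, 150 x 150 mm outside, rim 4 mm thick and 12 mm high, floor 4 mm thick, inside 142 x 142 mm; origin at the centre of its underside (its floor is 4 mm higher), x and y along its edges
- ink_bottle: Bystander: squat amber glass ink bottle with paper label and black cap, 42 mm diameter, 62 mm high, standing; origin at the centre of its underside
- ink_vial: Bystander: small green glass ink vial with white cap, 30 mm diameter, 55 mm high, standing; origin at the centre of its underside

How it is judged (in metres and radians):
At the end, for the whole second after the job is handed in: Black pad on the mat and block on the tray floor, each within 15 mm of centre; blue on black, red on blue (within 12 mm, 15 degrees, either way round); stamp upright on the block within 12 mm; all level within 4.5 degrees, released, at rest (horizontal distance between black_pad and cork_mat below 0.015 m and z of black_pad in the frame of cork_mat between 0 and 0.008 m and angle between each of black_pad, blue_pad, red_pad, block, stamp's own z axis and vertical below 0.08 rad and linear speed of each of black_pad, blue_pad, red_pad, block, stamp below 0.02 m/s and angular speed of each of black_pad, blue_pad, red_pad, block, stamp below 0.2 rad/s and horizontal distance between blue_pad and black_pad below 0.012 m and z of blue_pad in the frame of black_pad between 0.0185 and 0.0265 m and angle between the x axis of blue_pad and the x axis of black_pad, either way round below 0.26 rad and horizontal distance between red_pad and blue_pad below 0.012 m and z of red_pad in the frame of blue_pad between 0.0185 and 0.0265 m and angle between the x axis of red_pad and the x axis of blue_pad, either way round below 0.26 rad and horizontal distance between block and tray below 0.015 m and z of block in the frame of tray between 0 and 0.008 m and horizontal distance between stamp and block below 0.012 m and z of stamp in the frame of block between 0.022 and 0.03 m); the robot touches nothing.
It fails at once if the green ink pad is moved more than 25 mm or tipped over (distance of green_pad from where it was at the start of the episode above 0.025 m or angle between green_pad's own z axis and vertical above 0.5 rad).
It fails at once if the amber ink bottle is moved more than 25 mm or tipped over (distance of ink_bottle from where it was at the start of the episode above 0.025 m or angle between ink_bottle's own z axis and vertical above 0.5 rad).
It fails at once if the green ink vial is moved more than 25 mm or tipped over (distance of ink_vial from where it was at the start of the episode above 0.025 m or angle between ink_vial's own z axis and vertical above 0.5 rad).
It also fails if it takes over 125 s, if anything falls off the work surface, if the arm or the gripper's body presses on something with over 40 N, if the wrist force passes 120 N, or if a joint passes its speed limit or range.

ROBOT

A 6-joint arm with a two-finger parallel gripper is mounted at the origin on the work surface. World frame = base frame: x ahead of the robot, y to its left, z up, the work surface at z = 0. Lengths are in mm, angles in rad, forces in N, time in s.
With the tool pointing down it reaches from about 325 to 875 mm from the base axis. Payload 4.4 kg.
Tool frame: the origin (TCP) lies on the centre line of the jaws, within the pads' length; the fingertips stand ahead of it and the grasp point (between the pads) lies 6 mm ahead of it (ctrl.tcp_to_tips is the z of the fingertips in the tool frame, in mm); z points along the fingers, y is the line along which they close (so a half turn about z gives the same grasp; the last joint's range is limited). The gripper opens to 85 mm and grips with 20 to 120 N. Pads are 22 mm wide; open, the fingers measure 114 mm over their backs; the gripper's body (76 mm by 85 mm) begins 54 mm behind the grasp point. The pads swing forward as they close: fully open they stand 13 mm farther back than shut.
Start: joints at [-1.288, 0.207, 1.542, -0, 1.393, -0.15], TCP at [241.674, -521.748, 256.282] pointing down, gripper open.
Joint ranges: [-2.73, 2.73], [-0.86, 2.22], [0.23, 2.46], [-1.11, 4.25], [0.08, 2.63], [-2.82, 2.82]. Speed limits (rad/s): [2.79, 2.79, 3.14, 3.14, 3.14, 3.14].

INTERFACE

Orientations are given as a 3x3 rotation matrix whose columns are the frame's x, y, z axes.
In Python, from plant import ctrl, sensors, optics gives the robot as it stands. Calls block until the motion is done:
- ctrl.move_ptp(position, orientation): joint-space move of the TCP to a pose.
- ctrl.move_l(position, rot=None, vel=150, threshold=None): straight line of the TCP; rot=None keeps the orientation; vel is the mean speed in mm/s. With threshold (N) it stops when the force on the tool has changed by that much, and returns True; else False.
- ctrl.set_joints(angles): joint-space move.
- ctrl.gripper_to(opening, force=None): finger opening in mm; force is the grip in N (None keeps the last); returns when the fingers have stopped.
- ctrl.hold(seconds).
- ctrl.solve_ik(position, orientation): joint angles nearest the present ones, or None.
- sensors.read_state(): the state.
- optics.grab_frame(name): name is "side" or "top"; returns (picture, depth): 420x560x3 uint8, red, green, blue; 420x560 float32, mm along the optical axis (not along the pixel's ray), 0 where there is no reading.
- optics.camera_params(name): a dict with "mtx" (3x3 intrinsics, pixels), "k1" (the pictures are not rectified: a ray, as slopes to the right and down, at radius r is drawn at 1 + k1 r^2 times it, then the intrinsics apply), "R" (3x3) and "t" (3): a world point X has camera coordinates R X + t. Camera axes: x right, y down, z forward; pixel columns grow to the right and rows downward; lengths in mm; the calibration is good to about 2 mm. A picture is of the moment at which its call begins. camera_params takes no time and is no camera call.
A pose or a line that the arm cannot do raises ctrl.MotionError and nothing moves.
- ctrl.finish_job(): hands the job in; it is judged then, once.
The state is a dict: "t": time; "q": joint angles; "qvel": joint speeds; "tau": joint torques, N m; "eef_pos": TCP position; "eef_rot": TCP orientation; "force": force on the tool from outside, world axes, zero at the start; "wrist_torque": the same for the moment, N m; "grip_width": finger opening in mm; "grasp_force": force on a finger pad.
Only numpy, scipy, OpenCV 4.12 (cv2) and the standard library are available. Lean on these libraries where they do the work, as an engineer would, in place of code of your own. Each camera call takes 0.05 s, during which the arm holds its last target. There are 200 camera calls.

## Working session

There is one attempt and no reset: what is moved stays moved. The work goes in short steps, each a Python script; the robot and the scene stay as the last script left them, time stands still between calls to the robot, and variables do not carry over. Pictures are saved under pics/ and viewed, at most 14 in all, crops included, and the job is handed in when it is done.

```bash
mkdir -p pics; ls; python3 - <<'E'
from plant import ctrl, sensors, optics
import cv2, numpy as np
for n in ("top","side"):
    p,d=optics.grab_frame(n); cv2.imwrite(f"pics/{n}0.png",p[:,:,::-1]); np.savez(f"{n}0.npz",p=p,d=d)
    c=optics.camera_params(n); print(n,c)
print(ctrl.tcp_to_tips, sensors.read_state()["t"])
E
```

```text
pics
top {'mtx': array([[491.33021116,   0.        , 279.17026755],
       [  0.        , 491.33021116, 209.66280896],
       [  0.        ,   0.        ,   1.        ]]), 'k1': -0.11974290585286278, 'R': array([[-0.02552404, -0.99965352, -0.00643203],
       [-0.98119115,  0.02628313, -0.19124102],
       [ 0.19134382,  0.00142981, -0.98152203]]), 't': array([  11.71661155,  552.11648634, 1275.97879596])}
side {'mtx': array([[381.00616124,   0.        , 277.73857816],
       [  0.        , 381.00616124, 209.65237872],
       [  0.        ,   0.        ,   1.        ]]), 'k1': -0.0954166935248433, 'R': array([[ 0.99769008, -0.06547697,  0.01809087],
       [-0.02768737, -0.63514896, -0.77189326],
       [ 0.06203163,  0.76960936, -0.6354947 ]]), 't': array([-535.12773994,   54.77292127,  817.01416544])}
25.0 0.1
```

View pics/top0.png

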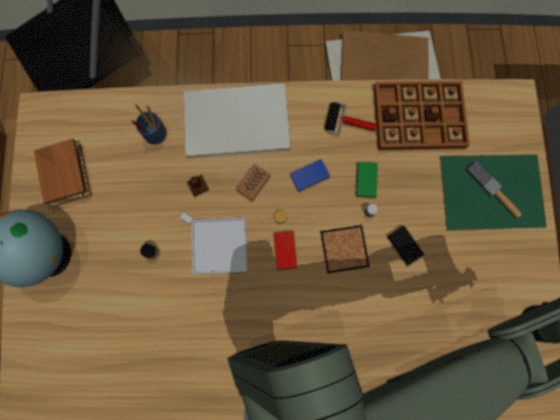

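View pics/side0.png

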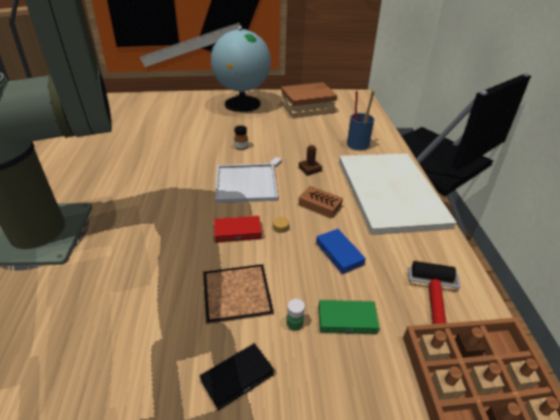

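The top view shows the black pad at about (405,245), mat (345,249), red (286,250), blue (310,175), green (367,180), vial (371,210), block (253,182), stamp (198,185), tray (219,246) and bottle (149,251). The side view shows the same items: black (237,375), mat (237,292), red (238,229), blue (340,250), block (321,201), stamp (311,160) and tray (247,182). I'll enlarge both views to read the corners.

```bash
cat > h.py <<'E'
import numpy as np, cv2
from plant import ctrl, sensors, optics
def und(n,uv):
    c=optics.camera_params(n); uv=np.float64(uv).reshape(-1,1,2)
    xy=cv2.undistortPoints(uv,c["mtx"],np.array([c["k1"],0,0,0])).reshape(-1,2)
    return c,xy
def plane(n,uv,z):
    c,xy=und(n,uv); C=-c["R"].T@c["t"]; d=np.c_[xy,np.ones(len(xy))]@c["R"]
    return C+d*((z-C[2])/d[:,2])[:,None]
def deproj(n,uv,depth):
    c,xy=und(n,uv); return (np.c_[xy,np.ones(len(xy))]*np.reshape(depth,(-1,1))-c["t"])@c["R"]
def tri(uvt,uvs):
    A=[]; 
    for n,uv in (("top",uvt),("side",uvs)):
        c,xy=und(n,uv); P=np.c_[c["R"],c["t"]]; A.append((P,xy.T))
    X=cv2.triangulatePoints(A[0][0],A[1][0],A[0][1],A[1][1]); return (X[:3]/X[3]).T
def crop(p,x0,y0,x1,y1,s,f):
    q=cv2.resize(p[y0:y1,x0:x1],None,fx=s,fy=s,interpolation=cv2.INTER_CUBIC)[:,:,::-1].copy()
    for x in range(-(-x0//10)*10,x1,10):
        cv2.line(q,(int((x-x0+.5)*s),0),(int((x-x0+.5)*s),10 if x%50 else 25),(255,0,255),1)
    for y in range(-(-y0//10)*10,y1,10):
        cv2.line(q,(0,int((y-y0+.5)*s)),(10 if y%50 else 25,int((y-y0+.5)*s)),(255,0,255),1)
    cv2.imwrite(f,q)
E
python3 - <<'E'
from h import *
t=np.load("top0.npz"); s=np.load("side0.npz")
crop(t["p"],180,155,430,280,3.2,"pics/topc.png"); crop(s["p"],195,135,395,410,2.18,"pics/sidec.png")
# colour masks -> world points from depth, both views
hsvr={"red":((0,120,80),(8,255,255)),"blue":((110,120,60),(125,255,255)),"green":((50,120,50),(75,255,255))}
for n,D in (("top",t),("side",s)):
    hs=cv2.cvtColor(D["p"],cv2.COLOR_RGB2HSV)
    boxes={"top":{"red":(265,225,305,275),"blue":(285,155,335,195),"green":(350,155,385,203)},
           "side":{"red":(205,210,270,245),"blue":(310,225,370,275),"green":(312,295,382,335)}}[n]
    for k,(lo,hi) in hsvr.items():
        x0,y0,x1,y1=boxes[k]; m=cv2.inRange(hs[y0:y1,x0:x1],lo,hi)
        v,u=np.nonzero(m); u=u+x0;v=v+y0; d=D["d"][v,u]; ok=d>0
        X=deproj(n,np.c_[u,v][ok],d[ok]); zt=np.percentile(X[:,2],[5,50,95])
        top=X[X[:,2]>zt[1]-6] ; r=cv2.minAreaRect(top[:,:2].astype(np.float32))
        print(n,k,len(X),zt.round(1),np.round(r[0],1),np.round(r[1],1),round(r[2],1))
# table depth check, tray, mat
for n,pts in (("top",[(345,249),(219,246),(253,182),(405,245),(279,217),(187,217),(250,300)]),("side",[(237,292),(247,182),(321,201),(237,375),(281,225),(276,162)])):
    D=t if n=="top" else s
    for u,v in pts:
        print(n,u,v,deproj(n,[(u,v)],np.median(D["d"][v-2:v+3,u-2:u+3]))[0].round(1))
E
```

```text
top red 743 [17.2 22.3 27.1] [447.2 -15.9] [100.3  54.9] 5.0
top blue 590 [18.5 23.3 28. ] [656.3 -91. ] [53.2 95. ] 23.7
top green 643 [18.4 23.4 27.8] [ 639.8 -250.9] [54.7 98.5] 84.0
side red 1013 [ 7.  23.5 25.3] [447.2 -13.9] [99.5 58.6] 4.0
side blue 405 [10.2 22.3 24.9] [657.  -92.1] [54.  97.5] 23.8
side green 1655 [13.9 23.5 25.2] [ 640.  -252.2] [54.7 96.8] 83.5
top 345 249 [ 446.1 -182.2    3. ]
top 219 246 [463.6 167.    4. ]
top 253 182 [638.   68.4  27.1]
top 405 245 [ 450.  -346.1   22.4]
top 279 217 [538.3  -1.7  18.5]
top 187 217 [546.4 255.8  11.3]
top 250 300 [313.4  83.4   0.7]
side 237 292 [ 448.7 -179.8    4.7]
side 247 182 [468.6 171.3   5. ]
side 321 201 [640.   55.5  28.3]
side 237 375 [ 451.7 -352.1   23.9]
side 281 225 [542.3 -12.9  18.9]
side 276 162 [548.  253.   11.6]
```

View pics/topc.png

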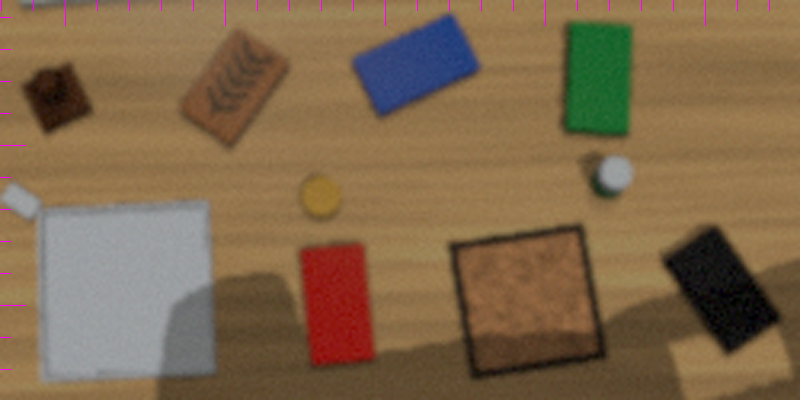

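View pics/sidec.png

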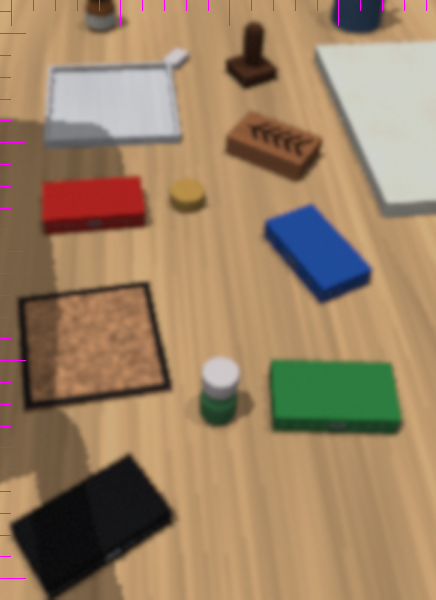

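Crops: block corners at crop (237,28), (288,66), (231,147), (181,104). Mat border corners are (450,243), (582,226), (605,356), (474,377). Tray rim is (38,206), (208,201), (215,374), (42,380). The stamp base is (22,92), (72,64), (92,108), (48,132). Next I'll compute the poses and cross-check with height windows and triangulation.

```bash
python3 - <<'E'
from h import *
t=np.load("top0.npz"); s=np.load("side0.npz")
C=lambda q:(np.array(q,float)+.5)/3.2-.5+[180,155]
S=lambda q:(np.array(q,float)+.5)/2.18-.5+[195,135]
def rect(P): 
    r=cv2.minAreaRect(P[:,:2].astype(np.float32)); return np.round(r[0],1),np.round(r[1],1),round(r[2],1)
mt=C([(450,243),(582,226),(605,356),(474,377)]); ms=S([(20,297),(150,284),(170,388),(27,408)])
print("mat tri\n",tri(mt[[0,1,2,3]],ms[[3,0,1,2]] if 0 else ms[[0,0,0,0]])[:0], rect(plane("top",mt,4)),rect(plane("side",ms,4)))
tt=C([(38,206),(208,201),(215,374),(42,380)]); ts=S([(50,66),(169,63),(181,138),(44,143)])
print("tray",rect(plane("top",tt,12)),rect(plane("side",ts,12)))
b=C([(22,92),(72,64),(92,108),(48,132)]); print("stampbase",rect(plane("top",b,10)))
print("knob tri",tri(C([(57,92)]),S([(254,28)])))
win={"top":{"block":(235,160,272,204),"black":(383,222,427,268)},"side":{"block":(296,183,346,220),"black":(196,340,278,410)}}
for n,D in (("top",t),("side",s)):
    for k,(x0,y0,x1,y1) in win[n].items():
        v,u=np.mgrid[y0:y1,x0:x1].reshape(2,-1); d=cv2.medianBlur(D["d"],5)[v,u]; ok=d>0
        X=deproj(n,np.c_[u,v][ok],d[ok]); X=X[X[:,2]>16]; print(n,k,len(X),np.median(X[:,2]).round(1),rect(X))
    x0,y0,x1,y1={"top":(185,170,212,198),"side":(297,142,325,178)}[n]
    v,u=np.mgrid[y0:y1,x0:x1].reshape(2,-1); X=deproj(n,np.c_[u,v],D["d"][v,u])
    for lo,hi in ((58,90),(10,26)):
        Y=X[(X[:,2]>lo)&(X[:,2]<hi)&(X[:,0]<720)]; print(n,"stamp",lo,len(Y),np.median(Y,0).round(1),rect(Y) if len(Y) else "")
print(tri(C([(237,28),(288,66),(231,147),(181,104)]),S([(320,146),(297,179-10),(227,143),(251,113)])).round(1))
E
```

```text
mat tri
 [] (array([ 448.4, -181. ]), array([117.9, 116.7]), 7.3) (array([ 448.6, -176.4]), array([117.8, 118.6]), 6.9)
tray (array([465.3, 166.5]), array([153.7, 148.8]), 1.5) (array([466.2, 167.7]), array([149.8, 154.3]), 0.8)
stampbase (array([636.4, 225.6]), array([44.5, 50.8]), 28.7)
knob tri [[630.79721629 215.96055907  75.76074684]]
top block 643 26.1 (array([642.6,  68.7]), array([57.4, 91.4]), 54.2)
top black 725 22.8 (array([ 450.5, -349.6]), array([100.2,  57.1]), 30.8)
top stamp 58 75 [636.4 226.5  69.8] (array([637.4, 226.2]), array([24.3, 23.6]), 4.3)
top stamp 10 206 [630.2 220.7  17.9] (array([637.4, 226.5]), array([49.4, 48. ]), 25.9)
side block 704 27.0 (array([640.9,  72.9]), array([57.8, 91.9]), 53.6)
side black 2419 23.7 (array([ 450.4, -346. ]), array([100.7,  57.5]), 31.8)
side stamp 58 79 [636.2 221.9  69.6] (array([636.8, 227.9]), array([22.6, 23.8]), 66.7)
side stamp 10 207 [634.2 219.3  18.9] (array([638.1, 227.8]), array([50.1, 49.4]), 24.1)
[[693.5  66.2  16.4]
 [657.8  21.5  21.9]
 [588.9  73.   17.8]
 [623.2 115.5  26.8]]
```

View pics/s1.png

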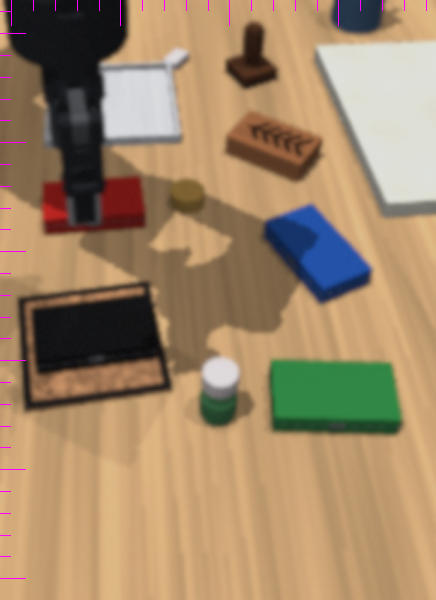

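The black pad lies on the mat at about crop (97,333), aligned with its border. I'll measure it, then stack blue and red.

```bash
cat >> h.py <<'E'
def look(n,box,zmin,zmax=200,save=None):
    p,d=optics.grab_frame(n); x0,y0,x1,y1=box
    v,u=np.mgrid[y0:y1,x0:x1].reshape(2,-1); d=cv2.medianBlur(d,5)[v,u]; ok=d>0
    X=deproj(n,np.c_[u,v][ok],d[ok]); X=X[(X[:,2]>zmin)&(X[:,2]<zmax)]
    r=cv2.minAreaRect(X[:,:2].astype(np.float32)); print(n,len(X),np.median(X[:,2]).round(1),np.round(r[0],1),np.round(r[1],1),round(r[2],1))
    if save: crop(p,*save)
E
python3 - <<'E'
from h import *
look("side",(200,262,275,325),18,60)
pick(656.7,-91.5,113.7,29,45)
look("side",(200,262,275,325),18,60); look("top",(322,222,372,275),18,60)
place(448.5,-179,7.1,55.5,78)
pick(447.2,-15,4.5,29,45)
look("side",(200,250,275,325),40,60); look("top",(322,222,372,275),40,60)
place(448.5,-179,7.1,78,78)
E
```

```text
side 1466 27.3 [ 449.5 -179.3] [99.6 57.5] 7.3
pick hit False width 55.0 f 45.2 [657.31149274 -91.66569145  29.64333502] tips 25.0
side 1473 27.3 [ 449.5 -179.2] [99.1 58.4] 7.1
top 727 26.5 [ 449.6 -181.1] [100.8  56.2] 7.1
held width 54.9
place hit True z 56.1 nominal 55.5
t 17.3667
pick hit False width 54.9 f 43.4 [447.70383619 -15.00987915  29.43870675] tips 25.0
side 1525 49.8 [ 452.2 -179.2] [99.5 57.9] 6.2
top 754 49.1 [ 452.  -180.5] [101.   56.7] 6.5
held width 55.0
place hit True z 78.5 nominal 78
t 24.6667
```

```bash
python3 - <<'E'
from h import *
pick(641.8,70.8,143.9,29,45)
look("side",(200,220,275,325),62,85); 
place(465.7,167.1,1.2,33,78)
pick(637.2,227,26,57,15)
look("side",(205,155,285,210),18,60); look("top",(185,210,252,280),18,60)
p,d=optics.grab_frame("side"); crop(p,195,110,395,335,2.6,"pics/s2.png")
E
```

```text
pick hit False width 55.1 f 45.1 [642.34295548  70.80211683  29.54226896] tips 25.0
side 1593 72.5 [ 448.3 -179.2] [99.5 57.4] 7.3
held width 55.1
place hit True z 33.5 nominal 33
t 33.075
pick hit False width 25.1 f 39.3 [637.20668231 227.07481233  57.05716414] tips 25.0
side 609 31.1 [463.7 166.7] [89.7 56.7] 1.7
top 713 29.5 [463.4 166.3] [90.2 61.9] 1.5
```

View pics/s2.png

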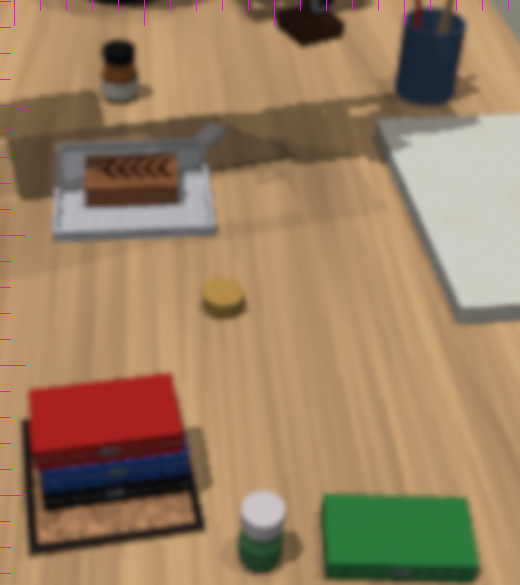

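The pile stands square on the mat around crop (110,440). The block lies leaf side up in the tray at (132,180), and the stamp is held at (312,25). Placing the stamp now.

```bash
python3 - <<'E'
from h import *
place(464,166.7,1.5,87,60)
s=sensors.read_state()["eef_pos"]; ctrl.move_ptp([400,-450,300],best(400,-450,300,0)); ctrl.hold(.5)
look("side",(205,130,285,210),85,115); look("top",(185,210,252,280),85,115,(180,155,430,280,3.2,"pics/t3.png"))
look("side",(205,155,285,210),40,60,(195,110,395,335,2.6,"pics/s3.png"))
E
```

```text
held width 24.8
place hit True z 86.7 nominal 87
t 40.3917
side 99 96.7 [464.2 165.5] [24.5 18.9] 2.0
top 76 98.7 [464.6 163.6] [22.3 23.8] 42.0
side 234 49.2 [465.2 170.9] [45.4 55.1] 0.8
```

View pics/s3.png

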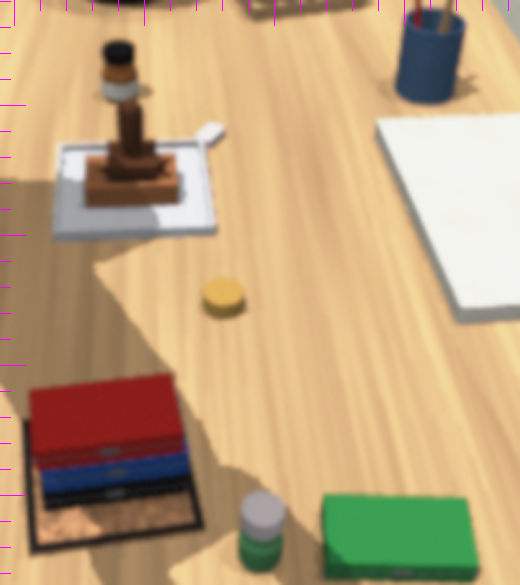

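View pics/t3.png

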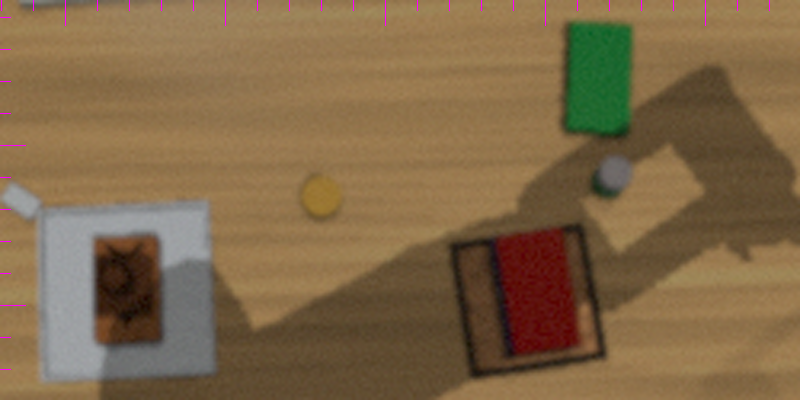

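The side view shows the pile square at crop (110,440) and the stamp on the block at (132,150). In the top view the stamp is at (118,278), slightly turned, and the bystanders haven't moved. I'll check the stamp's tilt with averaged depth and an enlarged crop before handing in.

```bash
python3 - <<'E'
from h import *
fr=[optics.grab_frame("top") for _ in range(12)]
d=np.median([f[1] for f in fr],0); p=np.mean([f[0] for f in fr],0).astype(np.uint8)
v,u=np.mgrid[210:280,185:252].reshape(2,-1); X=deproj("top",np.c_[u,v],d[v,u])
for lo,hi,c in ((42,54,"base"),(88,115,"knobtop"),(24,36,"block")):
    Y=X[(X[:,2]>lo)&(X[:,2]<hi)]; r=cv2.minAreaRect(Y[:,:2].astype(np.float32))
    k=np.linalg.lstsq(np.c_[Y[:,:2]-Y[:,:2].mean(0),np.ones(len(Y))],Y[:,2],rcond=None)[0]
    print(c,len(Y),"slopes,z",k.round(3),[np.round(a,1) for a in r])
fs=[optics.grab_frame("side") for _ in range(6)]
ps=np.mean([f[0] for f in fs],0).astype(np.uint8)
a=cv2.resize(p[215:275,190:250],(390,390),interpolation=3); b=cv2.resize(ps[145:205,210:270],(390,390),interpolation=3)
cv2.imwrite("pics/st.png",np.hstack([a,b])[:,:,::-1])
E
```

```text
base 228 slopes,z [5.0000e-03 1.1000e-02 4.7753e+01] [array([465.3, 164.4]), array([48.8, 47. ]), np.float64(89.7)]
knobtop 81 slopes,z [4.7000e-02 6.0000e-02 9.9796e+01] [array([464.3, 164.3]), array([23.6, 23.7]), np.float64(87.3)]
block 349 slopes,z [2.0000e-03 3.0000e-03 2.9804e+01] [array([463.8, 163.5]), array([90.1, 56.3]), np.float64(1.3)]
```

View pics/st.png

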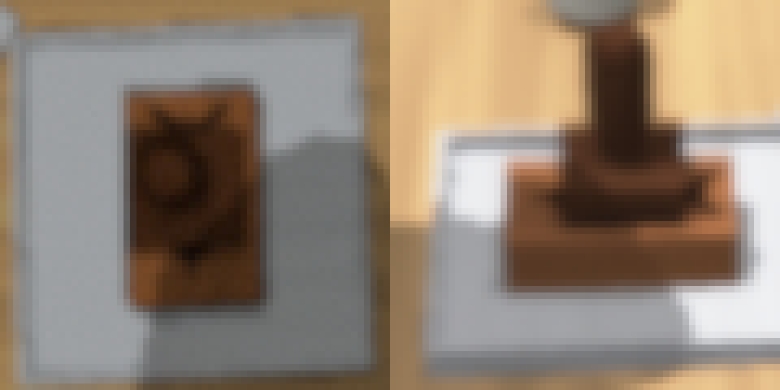

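The stamp base is level, with slopes below 0.012, and sits aligned and centred on the block. In the left half its base is at (190,185) with the knob leaning only by parallax, and the right half shows it upright. The apparent diamond was the leaf drawing.

```bash
python3 -c "
from plant import ctrl
print(ctrl.finish_job())"
```

```text
the job is handed in; nothing more can be done
None
```

I handed the job in (no verdict was returned): the black, blue and red pads are piled square on the cork mat, the block lies leaf side up in the tray with the stamp upright on it, the green pad, bottle and vial look untouched in the last pictures, and it took about 45 s of the 125 s allowed.

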